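Change the sample vial in the mixer

ROBOT

A 6-joint arm with a two-finger parallel gripper is mounted at the origin on a cart in front of the work surface, level with it; the furniture and walls round the work are solid. World frame = base frame: x ahead of the robot, y to its left, z up, the work surface at z = 0. Lengths are in mm, angles in degrees, forces in N, time in s.
With the tool pointing down it reaches from about 350 to 850 mm from the base axis. Payload 8.1 kg.
Tool frame: the origin (TCP) lies midway between the tips of the shut fingers; the grasp point (between the pads) lies 19 mm behind it; z points along the fingers, y is the line along which they close (so a half turn about z gives the same grasp; the last joint's range is limited). The gripper opens to 85 mm and grips with 20 to 120 N. Pads are 22 mm wide; open, the fingers measure 114 mm over their backs; the gripper's body (76 mm by 85 mm) begins 54 mm behind the grasp point. The pads swing forward as they close: fully open they stand 13 mm farther back than shut.
Start: joints at [63.862, 7.471, 85.268, -0, 87.261, -4.893], TCP at [217.396, 559.236, 231.292] pointing down, gripper open.
Joint ranges: [-169.43, 169.43], [-51.17, 129.36], [1.28, 143.12], [-76.62, 256.62], [0, 156.53], [-152.29, 152.29]. Speed limits (degrees/s): [136.94, 136.94, 159.86, 180, 180, 180].

INTERFACE

Orientations are given as [roll, pitch, yaw] about the fixed x, y, z axes, in that order (R = Rz(yaw) Ry(pitch) Rx(roll)).
In Python, from bench import r, imaging gives the robot as it stands (r), with the cameras (imaging).
- The arm moves only by the shell command python3 steer.py 'ROWS' [FORCE]. ROWS is a JSON list that holds a single list of rows (three levels of brackets), with 1 to 8 rows, each of 7 numbers: a rotation vector rx, ry, rz in shares of 120 degrees (1.0 is 120 degrees), then dx, dy, dz in fractions of the full range, 1 being 1000 mm, then the finger opening in mm; each row is the pose to reach, as a shift and turn from the pose commanded when the command began, along the tool's axes at that moment; what a row does not reach only later rows make up. A row lasts 1/8 s, in which the tool goes at most 62.5 mm and 10.7 degrees, less where a joint would pass 70% of its speed; a pose out of reach is approached as far as the arm can. The fingers move at their own pace and stop on an object; FORCE is the grip in N (left out, the last holds). Time passes only in rows, so rows that do not move let the fingers close. It prints the time, the measured TCP pose, the force, the opening and the grip force at its end. No shift or turn number may pass 1 either way. Input that does not fit is refused with a message, and nothing moves.
- r.sense(): the state, without advancing time (a new reading comes with each control period).
- imaging.snapshot(name): name is "side" or "top" or "wrist"; returns a dict with "pixels" (400x640x3 uint8, blue, green, red), "fx", "fy", "cx", "cy" (pixels), "pose" (4x4, takes a point from camera to world coordinates). Camera axes: x right, y up, looking along -z (the intrinsics and any distortion apply to the point x, -y, -z); pixel columns grow to the right and rows downward; lengths in mm; the calibration is good to about 2 mm. A picture is of the moment at which its call begins. There is no depth.
- r.hand_in(): hands the job in; it is judged then, once.
The state is a dict: "time": time; "joint_pos": joint angles; "qd": joint speeds; "joint_efforts": joint torques, N m; "tool_pos": TCP position; "tcp_rot": TCP orientation; "ft_force": force on the tool from outside, world axes, zero at the start; "wrist_torque": the same for the moment, N m; "finger_gap": finger opening in mm; "grip_force": force on a finger pad.
Only numpy, scipy, OpenCV 4.12 (cv2) and the standard library are available. Lean on these libraries where they do the work, as an engineer would, in place of code of your own. Each camera call takes 0.05 s, during which the arm holds its last target. There are 200 camera calls.

TASK

Change the sample in the vial mixer: take the red-capped vial out of the mixer's socket and put it all the way down in the free rack hole marked with the yellow ring, load the blue-capped vial from the rack all the way down into the mixer's socket, then swing the retaining arm over it until it is fully closed against its stop. Leave the green-capped vial in its hole and do not disturb the amber bottle.

Things in the scene. Friction and masses are not known exactly. Their poses are not given: they have to be found in the camera images.
- vial_red: glass vial with a red screw cap, at the start standing in the mixer's socket; 75 mm tall, clear body 20 mm in diameter (height 0-60 mm), ribbed cap 22 mm in diameter (height 60-75 mm), about 30 g; loose. Origin at the centre of its underside, z up along the vial. It sits in a hole 35 mm deep, so its upper 40 mm stands proud and is gripped at the cap
- vial_blue: glass vial with a blue screw cap, at the start in one of the three rack holes; 75 mm tall, clear body 20 mm in diameter (height 0-60 mm), ribbed cap 22 mm in diameter (height 60-75 mm), about 30 g; loose. Origin at the centre of its underside, z up along the vial. It sits in a hole 35 mm deep, so its upper 40 mm stands proud and is gripped at the cap
- vial_green: glass vial with a green screw cap, a bystander in another rack hole; 75 mm tall, clear body 20 mm in diameter (height 0-60 mm), ribbed cap 22 mm in diameter (height 60-75 mm), about 30 g; loose. Origin at the centre of its underside, z up along the vial. It sits in a hole 35 mm deep, so its upper 40 mm stands proud and is gripped at the cap
- rack: grey rack block, 124 x 54 mm and 40 mm high with white end plates (136 mm over all), fixed on the worktop. Origin at the centre of its underside; its x axis runs along the row of three holes, which lie at x = -42, 0 and +42 mm, y = 0. Holes are 23 mm in diameter, chamfered, blind, 35 mm deep (floor 5 mm above the worktop, mouths at 40 mm). Two hold vials, one is free
- yellow_ring: flat yellow ring, 34 mm in outer diameter, printed on the rack top round the one free hole; origin at the centre of that hole's mouth, 40 mm above the worktop
- mixer: low white vial mixer, 112 x 112 mm housing, fixed on the worktop, origin at the centre of its underside; z up. On top an aluminium block, 46 x 46 mm, centred on the origin, top face 65 mm above the worktop, with one socket in its middle. A steel post stands at x = 0, y = +42 mm and carries the retaining arm
- socket (a point): centre of the socket's mouth in the mixer's aluminium block, 65 mm above the worktop; the socket is 23 mm in diameter, chamfered, blind, 35 mm deep (floor 30 mm above the worktop; a seated vial's cap ends at 105 mm)
- hold_pivot (a point): on the vertical hinge axis of the retaining arm, on top of the post, 112 mm above the worktop
- hold_knob (a point): centre of the top of the upright black cylindrical knob (16 mm in diameter, 30 mm high, its foot 115 mm and its top 145 mm above the worktop) at the free end of the retaining arm, 76 mm from the hinge axis; it can be pinched from above and led along its arc, slipping round between the fingers
- hold_arm (a joint): flat steel retaining arm, 16 mm wide, underside 109 mm above the worktop (4 mm over a seated vial), turning level about the post. 0 rad: closed on its stop, along the mixer's -y axis over the socket; grows anticlockwise seen from above; 1.57 rad: open, along the mixer's +x axis; far stop 2.1. Friction of 0.04 N m keeps it where it is left
- amber_bottle: bystander: amber bottle with white cap, 47 mm in diameter, 112 mm tall, standing loose; origin at the centre of its underside. (The wall shelf behind and to the right of the work, not listed, has its underside 0.5 m above the worktop: keep elbow and wrist clear of it, above all when leaving the start pose)

How it is judged:
By the outcome, as a careful person would: the job done as asked, in the order asked, and still so for the second after the job is handed in, with the robot touching nothing.
It also fails if it takes over 67 s, if anything falls off the work surface, if the arm or the gripper's body presses on something with over 40 N, if the wrist force passes 120 N, or if a joint passes its speed limit or range.

## Working session

There is one attempt and no reset: what is moved stays moved. The work goes in short steps, Python scripts to look and compute and a shell command to move; the robot and the scene stay as the last step left them, time stands still between calls to the robot, and variables do not carry over. Pictures are saved under pics/ and viewed, at most 13 in all, crops included, and the job is handed in when it is done.

```bash
ls; mkdir -p pics
python3 - <<'E'
from bench import r, imaging
import cv2,json,numpy as np
s=r.sense();print({k:np.round(v,2).tolist() for k,v in s.items()})
for n in("top","side"):
    d=imaging.snapshot(n);cv2.imwrite(f"pics/{n}0.png",d["pixels"]);print(n,{k:(np.round(v,3).tolist() if k!="pixels" else 0) for k,v in d.items()})
E
```

```text
bench.py
pics
steer.py
{'time': 0.0, 'joint_pos': [63.86, 7.52, 85.33, -0.0, 87.26, -4.89], 'qd': [-0.06, -0.08, 0.01, -0.12, 0.02, -0.01], 'joint_efforts': [0.0, -56.94, -50.05, -0.0, 0.01, -0.0], 'tool_pos': [217.17, 558.74, 230.25], 'tcp_rot': [-179.89, -0.01, 158.75], 'ft_force': [0.78, -0.89, 0.19], 'wrist_torque': [-0.02, 0.01, -0.05], 'grip_force': 0.0, 'finger_gap': 85.55}
top {'pixels': 0, 'fx': 504.411, 'fy': 504.411, 'cx': 319.344, 'cy': 199.983, 'pose': [[-0.025, 0.983, -0.181, 347.102], [-1.0, -0.024, 0.006, -213.309], [0.002, 0.182, 0.983, 948.754], [0.0, 0.0, 0.0, 1.0]]}
side {'pixels': 0, 'fx': 376.922, 'fy': 376.922, 'cx': 319.727, 'cy': 199.207, 'pose': [[0.853, 0.348, -0.389, 169.167], [-0.521, 0.58, -0.626, -722.896], [0.008, 0.737, 0.676, 682.135], [0.0, 0.0, 0.0, 1.0]]}
```

View pics/top0.png

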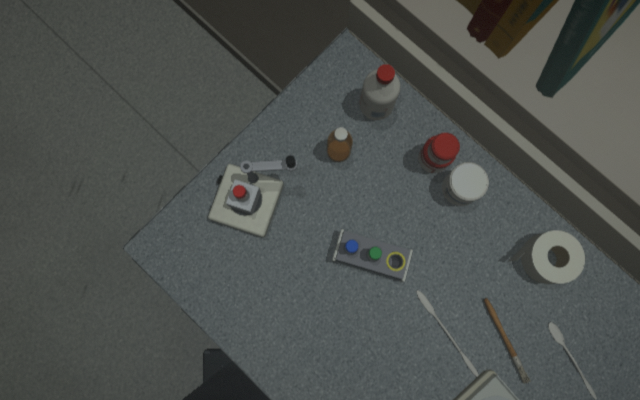

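View pics/side0.png

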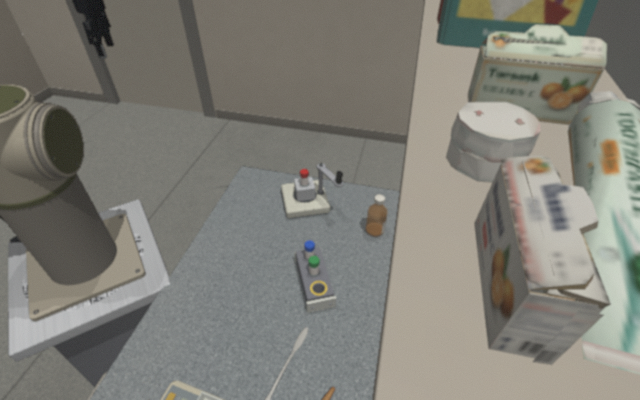

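The top view shows red cap (239,191), blue (351,246), green (375,254), ring (397,261), knob (290,161), post (246,167) and amber bottle (340,142). The retaining arm stands open, toward image right. The side view agrees, with red at (305,173), blue (310,245) and ring (318,288).

```bash
cat > h.py <<'E'
import numpy as np,cv2
from bench import r, imaging
def ray(d,u,v):
    c=np.array([(u-d["cx"])/d["fx"],-(v-d["cy"])/d["fy"],-1.]);P=np.array(d["pose"])
    return P[:3,3],P[:3,:3]@c
def onz(d,u,v,z):
    o,k=ray(d,u,v);return o+k*(z-o[2])/k[2]
def proj(d,p):
    P=np.array(d["pose"]);c=P[:3,:3].T@(np.array(p)-P[:3,3]);return d["cx"]-d["fx"]*c[0]/c[2],d["cy"]+d["fy"]*c[1]/c[2]
def cross(d1,uv1,d2,uv2):
    o1,k1=ray(d1,*uv1);o2,k2=ray(d2,*uv2)
    t=np.linalg.lstsq(np.c_[k1,-k2],o2-o1,rcond=None)[0];a,b=o1+k1*t[0],o2+k2*t[1]
    return (a+b)/2,np.linalg.norm(a-b)
H={"red":(0,8),"blue":(110,130),"green":(50,80),"yellow":(22,34)}
def blob(d,col,near,R=14,smin=110,vmin=50):
    h=cv2.cvtColor(d["pixels"],cv2.COLOR_BGR2HSV).astype(int);lo,hi=H[col]
    m=(h[...,0]>=lo)&(h[...,0]<=hi)
    if col=="red":m|=h[...,0]>=172
    m&=(h[...,1]>smin)&(h[...,2]>vmin)
    y,x=np.nonzero(m);k=np.hypot(x-near[0],y-near[1])<R
    x,y=x[k],y[k];return (x.mean(),y.mean()),len(x),(x.min(),x.max(),y.min(),y.max())
E
python3 - <<'E'
from h import *
t=imaging.snapshot("top");s=imaging.snapshot("side")
T={"red":(239,191),"blue":(351,246),"green":(375,254),"yellow":(397,261)}
S={"red":(305,173),"blue":(310,245),"green":(315,261),"yellow":(318,288)}
Z={"red":99,"blue":74,"green":74,"yellow":40}
for c in T:
    a,b=blob(t,c,T[c]),blob(s,c,S[c]);print(c,[np.round(q,1) if i==0 else q for i,q in enumerate(a)],np.round(b[0],1),b[1:])
    p,e=cross(t,a[0],s,b[0]);print("  x",p.round(1),round(e,1),"top@z",onz(t,*a[0],Z[c]).round(1),"side@z",onz(s,*b[0],Z[c]).round(1))
for n,u,v,z in(("knob",290,159,145),("pivot",246,167,118),("amber",341,133,112)):print(n,onz(t,u,v,z).round(1))
a=t["pixels"][130:290,190:430];cv2.imwrite("pics/c1.png",cv2.resize(a,None,fx=3.3,fy=3.3,interpolation=cv2.INTER_CUBIC))
E
```

```text
red [array([238.9, 191.3]), 125, (np.int64(233), np.int64(245), np.int64(185), np.int64(197))] [303.8 172.6] (56, (np.int64(300), np.int64(307), np.int64(169), np.int64(177)))
  x [521.4 -80.9 100.8] 1.6 top@z [522.5 -81.   99. ] side@z [521.7 -78.7  99. ]
blue [array([351.4, 245.9]), 133, (np.int64(345), np.int64(357), np.int64(240), np.int64(252))] [309.2 245.3] (81, (np.int64(305), np.int64(314), np.int64(241), np.int64(250)))
  x [ 425.2 -272.1   75.7] 1.6 top@z [ 426.1 -272.5   74. ] side@z [ 425.1 -270.6   74. ]
green [array([374.9, 252.7]), 110, (np.int64(369), np.int64(380), np.int64(247), np.int64(258))] [313.7 260.3] (59, (np.int64(309), np.int64(318), np.int64(257), np.int64(264)))
  x [ 412.3 -312.    77.3] 1.7 top@z [ 413.4 -312.7   74. ] side@z [ 412.9 -309.4   74. ]
yellow [array([395.7, 260.8]), 88, (np.int64(387), np.int64(404), np.int64(252), np.int64(270))] [318.4 288.2] (71, (np.int64(310), np.int64(326), np.int64(281), np.int64(294)))
  x [ 399.4 -352.6   40.9] 2.4 top@z [ 400.6 -353.2   40. ] side@z [ 398.6 -351.7   40. ]
knob [ 565.1 -171.9  145. ]
pivot [560.2 -95.8 118. ]
amber [ 618.3 -259.   112. ]
```

View pics/c1.png

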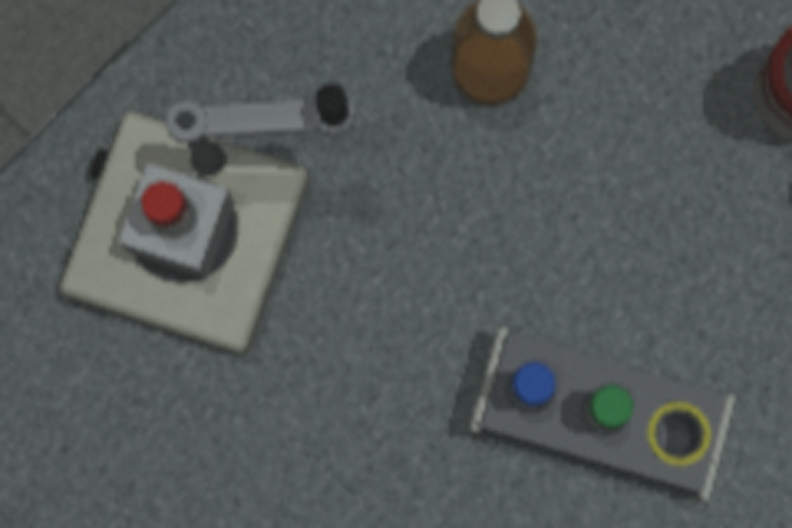

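Spacings check out: blue to green is 42.0 mm, green to ring 42.6 mm, socket to pivot about 41 mm and pivot to knob 76 mm. The retaining arm sits at about 2.0 rad. The start yaw already lines the fingers up with the mixer's x axis.

Units first: shifts go in shares of 1000 mm and turns go in shares of 120 degrees. So -515 mm / 1000 = -0.515, -486 mm / 1000 = -0.486.

```bash
python3 steer.py '[[[0,0,0,-0.25,-0.24,0.02,85],[0,0,0,-0.515,-0.486,0.04,60],[0,0,0,-0.515,-0.486,0.04,60],[0,0,0,-0.515,-0.486,0.04,60],[0,0,0,-0.515,-0.486,0.04,60],[0,0,0,-0.515,-0.486,0.04,60],[0,0,0,-0.515,-0.486,0.04,60],[0,0,0,-0.515,-0.486,0.04,60]]]' 40
cat >> h.py <<'E'
def go(x,y,z,yaw=None):
    s=r.sense();w=np.radians(s["tcp_rot"][2]);d=np.array([x,y,z])-s["tool_pos"]
    print("t",round(s["time"],2),"pos",np.round(s["tool_pos"],1),"yaw",round(np.degrees(w),1),"tool d",np.round([np.cos(w)*d[0]+np.sin(w)*d[1],np.sin(w)*d[0]-np.cos(w)*d[1],-d[2]],1),"rz",None if yaw is None else round(np.degrees(w)-yaw,1))
E
python3 -c "
from h import *;go(521.5,-80.5,170)"
```

```text
t 1.2 pos [432.  106.3 203.1] yaw 158.8 tool d [-151.1 -141.7   33.1] rz None
```

To row units: -151 mm / 1000 = -0.151, -141.7 mm / 1000 = -0.1417.

```bash
python3 steer.py '[[[0,0,0,-0.151,-0.1417,0.033,55],[0,0,0,-0.151,-0.1417,0.033,55],[0,0,0,-0.151,-0.1417,0.033,55],[0,0,0,-0.151,-0.1417,0.033,55],[0,0,0,-0.151,-0.1417,0.033,55],[0,0,0,-0.151,-0.1417,0.033,55]]]'; python3 -c "
from h import *;go(521.5,-80.5,170)
d=imaging.snapshot('wrist');cv2.imwrite('pics/w1.png',d['pixels']);print(d['fx'],d['cx'],d['cy'],np.round(d['pose'],2).tolist())
print(proj(d,(521.5,-80.5,105)))"
```

```text
time: 1.95
tool_pos: [520.6, -77.3, 170.2]
tcp_rot: [180.0, -0.0, 158.8]
ft_force: [0.1, 0.1, 0.0]
finger_gap: 55.0
grip_force: 0.0
t 1.95 pos [520.6 -77.3 170.2] yaw 158.8 tool d [-2.  -2.6  0.2] rz None
287.3701088062343 320.8483222435041 198.96884393450102 [[0.36, -0.89, -0.27, 451.88], [0.93, 0.35, 0.1, -50.27], [0.0, -0.29, 0.96, 313.51], [0.0, 0.0, 0.0, 1.0]]
(np.float64(316.4685556529734), np.float64(215.04251911804502))
```

View pics/w1.png

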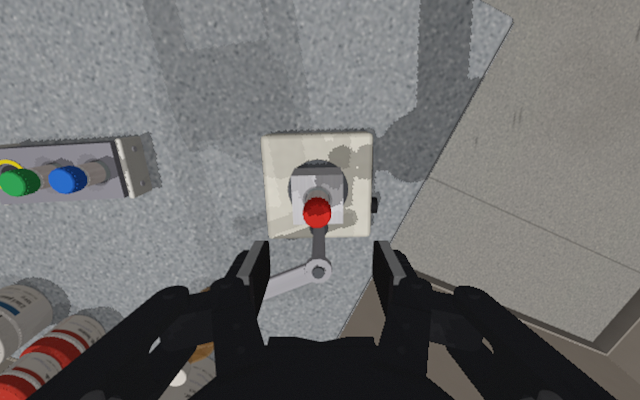

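The wrist view shows the red cap at (317,211) in line between the fingers, with blue at (67,180), green at (18,182) and the pivot at (318,271).

```bash
python3 -c "
from h import *
d=imaging.snapshot('wrist')
for c,n,z in(('red',(317,211),100),('blue',(67,180),75),('green',(18,182),75)):
    b=blob(d,c,n,24);print(c,np.round(b[0],1),b[1:],onz(d,*b[0],z).round(1))
print('pivot',onz(d,318,271,118).round(1))
go(521.5,-80.5,170)"
```

```text
red [316.4 212.2] (692, (np.int64(303), np.int64(330), np.int64(197), np.int64(227))) [521.2 -80.2 100. ]
blue [ 72.2 178.3] (122, (np.int64(48), np.int64(86), np.int64(166), np.int64(193))) [ 426.  -265.6   75. ]
green [ 19.  181.6] (875, (np.int64(0), np.int64(39), np.int64(169), np.int64(195))) [ 412.1 -309.4   75. ]
pivot [560.4 -94.  118. ]
t 2.05 pos [520.7 -77.1 170.4] yaw 158.9 tool d [-2.  -2.9  0.4] rz None
```

To row units: 93.5 mm / 1000 = 0.0935, 70 mm / 1000 = 0.07.

```bash
python3 steer.py '[[[0,0,0,-0.002,-0.0029,0.03,50],[0,0,0,-0.002,-0.0029,0.07,50],[0,0,0,-0.002,-0.0029,0.0935,50],[0,0,0,-0.002,-0.0029,0.0935,50],[0,0,0,-0.002,-0.0029,0.0935,50]]]'; python3 -c "
from h import *;go(521.3,-80.4,77)"
```

```text
time: 2.68
tool_pos: [522.5, -81.5, 78.1]
tcp_rot: [180.0, 0.1, 158.8]
ft_force: [-0.2, -1.4, 0.8]
finger_gap: 50.0
grip_force: 0.0
t 2.67 pos [522.5 -81.5  78.1] yaw 158.8 tool d [1.5 0.6 1.1] rz None
```

To row units: 1 mm / 1000 = 0.001, 0.5 mm / 1000 = 0.0005.

```bash
python3 steer.py '[[[0,0,0,0.001,0.0005,0.001,0],[0,0,0,0.001,0.0005,0.001,0],[0,0,0,0.001,0.0005,0.001,0],[0,0,0,0.001,0.0005,0.001,0],[0,0,0,0.001,0.0005,0.001,0],[0,0,0,0.001,0.0005,0.001,0]]]' 40; python3 -c "
from h import *;go(521.3,-80.4,77)"
```

```text
time: 3.42
tool_pos: [522.0, -81.3, 76.9]
tcp_rot: [180.0, 0.1, 158.7]
ft_force: [-0.7, 0.9, 6.1]
finger_gap: 20.1
grip_force: 39.1
t 3.42 pos [522.  -81.3  76.9] yaw 158.7 tool d [ 1.   0.6 -0.1] rz None
```

To row units: -75 mm / 1000 = -0.075, -50 mm / 1000 = -0.05.

```bash
python3 steer.py '[[[0,0,0,0.001,0.0005,-0.008,0],[0,0,0,0.001,0.0005,-0.025,0],[0,0,0,0.001,0.0005,-0.05,0],[0,0,0,0.001,0.0005,-0.075,0],[0,0,0,0.001,0.0005,-0.075,0],[0,0,0,0.001,0.0005,-0.075,0]]]'; python3 -c "
from h import *;go(400,-352,150,72.3)
d=imaging.snapshot('wrist');b=blob(d,'red',(320,250),60);print(b);cv2.imwrite('pics/w2.png',d['pixels'])"
```

```text
time: 4.18
tool_pos: [519.9, -80.3, 150.4]
tcp_rot: [-180.0, -0.0, 158.7]
ft_force: [1.0, 0.1, -0.7]
finger_gap: 19.5
grip_force: 39.1
t 4.17 pos [519.9 -80.3 150.4] yaw 158.7 tool d [  13.3 -296.7    0.4] rz 86.4
((np.float64(320.7959595959596), np.float64(272.17373737373737)), 1980, (np.int64(299), np.int64(342), np.int64(246), np.int64(298)))
```

View pics/w2.png

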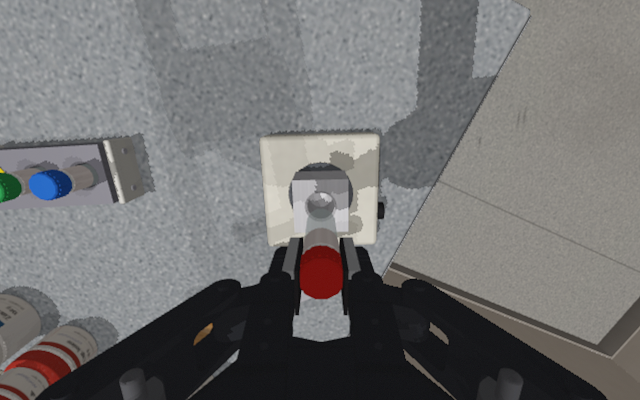

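The red vial is held upright: its cap is at (321,272) between the pads and the body hangs above the empty-looking socket. I'll check how high it sits in the grip.

```bash
python3 -c "
from h import *
s=r.sense();d=imaging.snapshot('wrist');t=imaging.snapshot('top');e=imaging.snapshot('side');p=s['tool_pos'];print(p,s['finger_gap'])
for z in(10,15,20,25,30):print(z,np.round(proj(d,p+[0,0,z]),1))
a=blob(t,'red',proj(t,p+[0,0,20]),14);b=blob(e,'red',proj(e,p+[0,0,20]),14);print(a,b,cross(t,a[0],e,b[0]))
print('blue side',)
"
```

```text
[519.56034236 -80.14599188 149.76099489] 19.2661133536781
10 [319.6 261.1]
15 [319.6 266. ]
20 [319.5 271.3]
25 [319.5 276.9]
30 [319.5 283. ]h.py:21: RuntimeWarning: Mean of empty slice.
  x,y=x[k],y[k];return (x.mean(),y.mean()),len(x),(x.min(),x.max(),y.min(),y.max())
  ret = ret.dtype.type(ret / rcount)
Traceback (most recent call last):
  File "h.py", line 21, in blob
    x,y=x[k],y[k];return (x.mean(),y.mean()),len(x),(x.min(),x.max(),y.min(),y.max())
                                                     ~~~~~^^
ValueError: zero-size array to reduction operation minimum which has no identity
```

To row units: -296.5 mm / 1000 = -0.2965, -150 mm / 1000 = -0.15, 85 degrees / 120 = 0.7083.

```bash
python3 steer.py '[[[0,0,0.0833,0.001,-0.03,0,0],[0,0,0.175,0.003,-0.075,0,0],[0,0,0.2667,0.005,-0.115,0,0],[0,0,0.3583,0.007,-0.15,0,0],[0,0,0.4417,0.009,-0.19,0,0],[0,0,0.5333,0.011,-0.23,0,0],[0,0,0.625,0.012,-0.27,0,0],[0,0,0.7083,0.0135,-0.2965,0,0]]]'; python3 -c "
from h import *;go(400,-352,150,72.3)"
```

```text
time: 5.38
tool_pos: [399.0, -353.0, 149.9]
tcp_rot: [-179.9, -0.0, 73.3]
ft_force: [0.3, 1.1, -0.1]
finger_gap: 19.4
grip_force: 39.1
t 5.38 pos [ 399.  -353.   149.9] yaw 73.3 tool d [ 1.3  0.7 -0.1] rz 1.0
```

To row units: 1.3 mm / 1000 = 0.0013, 0.7 mm / 1000 = 0.0007, 1 degrees / 120 = 0.0083.

```bash
python3 steer.py '[[[0,0,0.0083,0.0013,0.0007,0,0],[0,0,0.0083,0.0013,0.0007,0,0]]]'; python3 -c "
from h import *;go(400,-352,150,72.3)
d=imaging.snapshot('wrist');cv2.imwrite('pics/w3.png',d['pixels'])
for n,p in(('ring',(400,-352,40)),('green',(412.7,-312,74)),('blue',(425.4,-272,74))):print(n,np.round(proj(d,p),1))"
```

```text
time: 5.62
tool_pos: [401.2, -350.0, 150.0]
tcp_rot: [-179.9, -0.1, 72.9]
ft_force: [-0.5, 1.0, -0.4]
finger_gap: 19.7
grip_force: 39.1
t 5.62 pos [ 401.2 -350.   150. ] yaw 72.9 tool d [-2.3 -0.5 -0. ] rz 0.6
ring [320.5 199.4]
green [320.9 159.7]
blue [321.4 101.9]
```

View pics/w3.png

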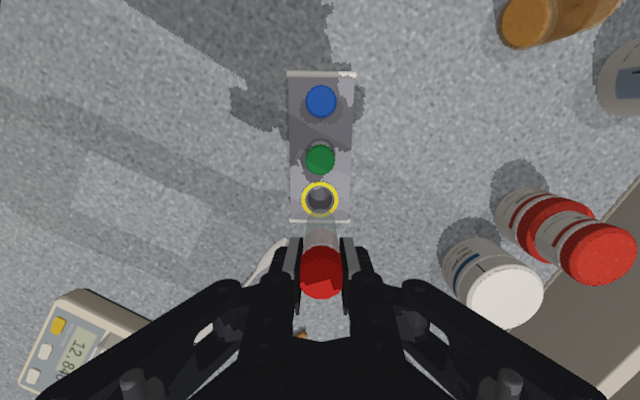

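The ring is in clear view at (320,199), with green at (320,159), blue at (321,101) and the held red cap at (321,272).

```bash
python3 -c "
from h import *
d=imaging.snapshot('wrist')
b=blob(d,'yellow',(320,199),28,90,80);print('ring',np.round(b[0],1),b[1:]);u=((b[2][0]+b[2][1])/2,(b[2][2]+b[2][3])/2)
print(onz(d,*b[0],40).round(1),onz(d,*u,40).round(1))
for c,n in(('green',(320,159)),('blue',(321,101))):
    b=blob(d,c,n,20);print(c,np.round(b[0],1),b[1:],onz(d,*b[0],74).round(1))
for i in range(3):
    go(400,-352,150,72.3);imaging.snapshot('wrist')"
```

```text
ring [318.8 198.3] (415, (np.int64(301), np.int64(337), np.int64(182), np.int64(216)))
[ 399.  -350.3   40. ] [ 399.  -351.1   40. ]
green [319.6 159.6] (681, (np.int64(305), np.int64(334), np.int64(145), np.int64(174))) [ 411.9 -311.4   74. ]
blue [319.5 102.3] (72, (np.int64(305), np.int64(336), np.int64(85), np.int64(118))) [ 424.2 -271.7   74. ]
t 5.72 pos [ 401.5 -349.7  150.2] yaw 72.9 tool d [-2.6 -0.8  0.2] rz 0.6
t 5.78 pos [ 401.6 -349.8  150.4] yaw 72.9 tool d [-2.6 -0.9  0.4] rz 0.6
t 5.83 pos [ 401.6 -349.9  150.5] yaw 72.9 tool d [-2.5 -0.9  0.5] rz 0.6
```

To row units: 54 mm / 1000 = 0.054, 25 mm / 1000 = 0.025, 0.5 degrees / 120 = 0.0042.

```bash
python3 steer.py '[[[0,0,0.0042,-0.0025,-0.0013,0,0],[0,0,0.0042,-0.0025,-0.0013,0.025,0],[0,0,0.0042,-0.0025,-0.0013,0.054,0],[0,0,0.0042,-0.0025,-0.0013,0.054,0],[0,0,0.0042,-0.0025,-0.0013,0.054,0]]]'; python3 -c "
from h import *;go(399.3,-351.5,60,72.3);d=imaging.snapshot('wrist');
for q in 'red',:
  print(blob(d,q,(320,272),45))
go(399.3,-351.5,60,72.3)"
```

```text
time: 6.5
tool_pos: [399.6, -353.1, 97.6]
tcp_rot: [180.0, 0.0, 72.3]
ft_force: [-0.4, 0.2, 0.1]
finger_gap: 19.4
grip_force: 39.1
t 6.5 pos [ 399.6 -353.1   97.6] yaw 72.3 tool d [ 1.4 -0.7 37.6] rz -0.0
((np.float64(320.7581863979849), np.float64(272.2690176322418)), 1985, (np.int64(299), np.int64(342), np.int64(246), np.int64(298)))
t 6.55 pos [ 399.9 -353.4   98.1] yaw 72.3 tool d [ 1.6 -1.1 38.1] rz -0.0
```

To row units: 18 mm / 1000 = 0.018, 15 mm / 1000 = 0.015.

```bash
python3 steer.py '[[[0,0,0,0.0013,-0.0008,0.004,0],[0,0,0,0.0013,-0.0008,0.008,0],[0,0,0,0.0013,-0.0008,0.012,0],[0,0,0,0.0013,-0.0008,0.015,0],[0,0,0,0.0013,-0.0008,0.018,0],[0,0,0,0.0013,-0.0008,0.018,0]]]'; python3 -c "
from h import *;go(399.3,-351.5,52,72.3);print(r.sense()['ft_force'])"
```

```text
time: 7.3
tool_pos: [398.7, -351.1, 78.2]
tcp_rot: [-180.0, -0.0, 72.3]
ft_force: [0.5, 0.6, -0.7]
finger_gap: 19.4
grip_force: 39.1
t 7.3 pos [ 398.7 -351.1   78.2] yaw 72.3 tool d [-0.2  0.7 26.2] rz -0.0
[ 0.4532567   0.63964922 -0.73326348]
```

No contact force with the bottom about 9 mm below the mouth, so it has entered the hole. Continuing down.

To row units: 26 mm / 1000 = 0.026, 25 mm / 1000 = 0.025.

```bash
python3 steer.py '[[[0,0,0,0,0,0.006,0],[0,0,0,0,0,0.012,0],[0,0,0,0,0,0.018,0],[0,0,0,0,0,0.023,0],[0,0,0,0,0,0.025,0],[0,0,0,0,0,0.026,0],[0,0,0,0,0,0.026,0]]]'; python3 -c "
from h import *;go(399.3,-351.5,52,72.3);print(r.sense()['ft_force'])"
```

```text
time: 8.18
tool_pos: [398.9, -351.2, 52.6]
tcp_rot: [180.0, 0.0, 72.3]
ft_force: [0.3, -0.2, 0.2]
finger_gap: 19.8
grip_force: 39.1
t 8.18 pos [ 398.9 -351.2   52.6] yaw 72.3 tool d [-0.1  0.5  0.6] rz -0.0
[ 0.3455763  -0.22913897  0.17612632]
```

To row units: -75 mm / 1000 = -0.075, -30 mm / 1000 = -0.03.

```bash
python3 steer.py '[[[0,0,0,0,0,0.002,0],[0,0,0,0,0,0.002,0],[0,0,0,0,0,0.002,45],[0,0,0,0,0,0.002,45],[0,0,0,0,0,0.002,45],[0,0,0,0,0,-0.03,45],[0,0,0,0,0,-0.075,45],[0,0,0,0,0,-0.075,45]]]'; python3 -c "
from h import *;go(424.6,-271.5,130,72.3);t=imaging.snapshot('top');d=imaging.snapshot('wrist')
b=blob(d,'red',(320,215),60);print('red',np.round(b[0],1),b[1:],onz(d,*b[0],74).round(1))
b=blob(d,'blue',(320,130),90);print('blue',np.round(b[0],1),b[1:],onz(d,*b[0],74).round(1))
cv2.imwrite('pics/w4.png',d['pixels'])"
```

```text
time: 9.18
tool_pos: [401.0, -353.4, 132.0]
tcp_rot: [179.6, 0.2, 72.3]
ft_force: [-0.0, -0.0, -0.4]
finger_gap: 45.0
grip_force: 0.0
t 9.18 pos [ 401.  -353.4  132. ] yaw 72.3 tool d [85.2 -2.4  2. ] rz -0.0
red [319.3 215.2] (801, (np.int64(304), np.int64(334), np.int64(199), np.int64(231))) [ 399.5 -350.4   74. ]
blue [318.3  95.6] (92, (np.int64(302), np.int64(337), np.int64(77), np.int64(113))) [ 424.2 -271.2   74. ]
```

View pics/w4.png

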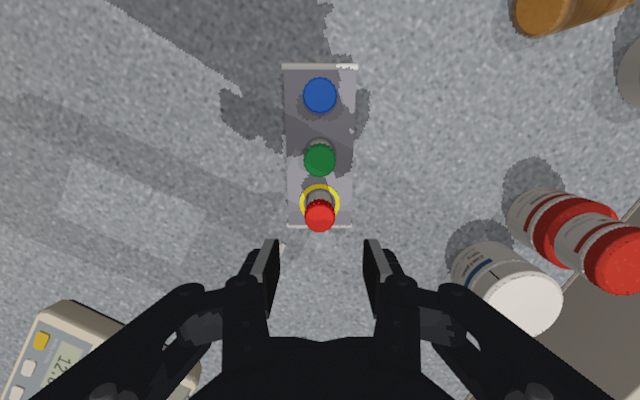

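The red vial stands in the ringed hole with its cap at (319,215), the same size as the green and blue caps. Next is blue.

To row units: 85.2 mm / 1000 = 0.0852, 45 mm / 1000 = 0.045.

```bash
python3 steer.py '[[[0,0,0,0.045,-0.001,0,45],[0,0,0,0.0852,-0.0022,0,45],[0,0,0,0.0852,-0.0022,0,45],[0,0,0,0.0852,-0.0022,0.02,45],[0,0,0,0.0852,-0.0022,0.02,45]]]'; python3 -c "
from h import *;go(424.4,-271.4,52,72.3)"
```

```text
time: 9.9
tool_pos: [420.9, -268.6, 104.9]
tcp_rot: [-179.7, -0.1, 72.2]
ft_force: [-1.0, -0.1, -0.7]
finger_gap: 44.8
grip_force: 0.0
t 9.9 pos [ 420.9 -268.6  104.9] yaw 72.2 tool d [-1.6  4.2 52.9] rz -0.1
```

To row units: 53 mm / 1000 = 0.053, 35 mm / 1000 = 0.035.

```bash
python3 steer.py '[[[0,0,0,-0.0016,0.0042,0,45],[0,0,0,-0.0016,0.0042,0.01,45],[0,0,0,-0.0016,0.0042,0.035,45],[0,0,0,-0.0016,0.0042,0.053,45],[0,0,0,-0.0016,0.0042,0.053,45]]]'; python3 -c "
from h import *;go(424.4,-271.4,52,72.3)"
```

```text
time: 10.52
tool_pos: [424.9, -271.3, 52.6]
tcp_rot: [-179.8, -0.1, 72.2]
ft_force: [0.4, -0.3, 0.1]
finger_gap: 45.0
grip_force: 0.0
t 10.53 pos [ 424.9 -271.3   52.6] yaw 72.2 tool d [-0.3 -0.4  0.6] rz -0.1
```

To row units: -100 mm / 1000 = -0.1, -65 mm / 1000 = -0.065.

```bash
python3 steer.py '[[[0,0,0,0,0,0,0],[0,0,0,0,0,0,0],[0,0,0,0,0,0,0],[0,0,0,0,0,0,0],[0,0,0,0,0,-0.008,0],[0,0,0,0,0,-0.03,0],[0,0,0,0,0,-0.065,0],[0,0,0,0,0,-0.1,0]]]' 40; python3 steer.py '[[[0,0,0,0,0,0,0],[0,0,0,0,0,0,0]]]'; python3 -c "
from h import *;go(521.3,-80.6,150,158.7)
d=imaging.snapshot('wrist');print(blob(d,'blue',(320,272),45,90,30))
for p in (15,20,25):print(proj(d,r.sense()['tool_pos']+[0,0,p]))"
```

```text
time: 11.52
tool_pos: [425.9, -271.9, 155.7]
tcp_rot: [-180.0, -0.0, 72.3]
ft_force: [0.9, 0.1, -0.5]
finger_gap: 19.2
grip_force: 39.4
time: 11.78
tool_pos: [426.0, -272.0, 154.2]
tcp_rot: [-180.0, -0.0, 72.3]
ft_force: [-0.0, 0.2, 0.4]
finger_gap: 19.6
grip_force: 39.4
t 11.78 pos [ 426.  -272.   154.2] yaw 72.3 tool d [211.3  32.5   4.2] rz -86.4
((np.float64(322.20535714285717), np.float64(261.9330357142857)), 224, (np.int64(300), np.int64(342), np.int64(244), np.int64(295)))
(np.float64(320.3544389296634), np.float64(265.8489945823187))
(np.float64(320.3369998955042), np.float64(271.084538707691))
(np.float64(320.31832636050865), np.float64(276.6907044823367))
```

To row units: 211 mm / 1000 = 0.211, 190 mm / 1000 = 0.19, -80 degrees / 120 = -0.6667.

```bash
python3 steer.py '[[[0,0,-0.0833,0.02,0.003,0,0],[0,0,-0.1667,0.05,0.008,0,0],[0,0,-0.25,0.08,0.013,0,0],[0,0,-0.3333,0.11,0.018,0,0],[0,0,-0.4167,0.14,0.022,0,0],[0,0,-0.5,0.165,0.026,0,0],[0,0,-0.5833,0.19,0.029,0,0],[0,0,-0.6667,0.211,0.032,0,0]]]'; python3 steer.py '[[[0,0,-0.0533,0,0,0,0],[0,0,-0.0533,0,0,0,0],[0,0,-0.0533,0,0,0,0]]]'; python3 -c "
from h import *;go(521.3,-80.6,102,158.7)"
```

```text
time: 12.82
tool_pos: [520.2, -79.7, 152.7]
tcp_rot: [-180.0, -0.2, 152.6]
ft_force: [-0.3, -0.2, -0.4]
finger_gap: 19.2
grip_force: 39.4
time: 13.2
tool_pos: [520.4, -81.1, 153.7]
tcp_rot: [-180.0, -0.1, 158.5]
ft_force: [0.1, 0.1, -0.1]
finger_gap: 19.3
grip_force: 39.4
t 13.2 pos [520.4 -81.1 153.7] yaw 158.5 tool d [-0.7  0.8 51.7] rz -0.2
```

To row units: 33 mm / 1000 = 0.033, 20 mm / 1000 = 0.02.

```bash
python3 steer.py '[[[0,0,0,-0.0008,0.0006,0.02,0],[0,0,0,-0.0008,0.0006,0.033,0],[0,0,0,-0.0008,0.0006,0.033,0],[0,0,0,-0.0008,0.0006,0.033,0]]]'; python3 -c "
from h import *;go(521.3,-80.6,105,158.7);d=imaging.snapshot('wrist');cv2.imwrite('pics/w5.png',d['pixels'][150:320,230:410].repeat(3,0).repeat(3,1))
go(521.3,-80.6,105,158.7)"
```

```text
time: 13.7
tool_pos: [522.1, -80.9, 122.0]
tcp_rot: [180.0, 0.0, 158.6]
ft_force: [-0.5, -0.0, 0.3]
finger_gap: 19.3
grip_force: 39.4
t 13.7 pos [522.1 -80.9 122. ] yaw 158.6 tool d [ 0.9 -0.1 17. ] rz -0.1
t 13.75 pos [522.4 -80.9 122.3] yaw 158.6 tool d [ 1.1 -0.1 17.3] rz -0.1
```

View pics/w5.png

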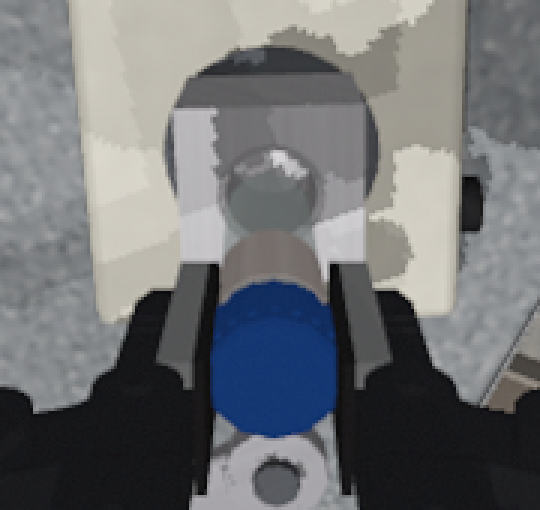

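The blue cap is at crop (275,360). The vial's lower end (271,195) is over the socket, centred on the block (181–367). Lowering it.

To row units: 20 mm / 1000 = 0.02, 16 mm / 1000 = 0.016.

```bash
python3 steer.py '[[[0,0,0,0.0008,0,0.004,0],[0,0,0,0.0008,0,0.008,0],[0,0,0,0.0008,0,0.012,0],[0,0,0,0.0008,0,0.016,0],[0,0,0,0.0008,0,0.02,0],[0,0,0,0.0008,0,0.02,0]]]'; python3 -c "
from h import *;go(521.3,-80.6,77,158.7)"
```

```text
time: 14.5
tool_pos: [520.9, -80.4, 101.0]
tcp_rot: [-180.0, -0.1, 158.7]
ft_force: [-0.3, 0.6, -0.4]
finger_gap: 19.6
grip_force: 39.4
t 14.5 pos [520.9 -80.4 101. ] yaw 158.7 tool d [-0.5 -0.1 24. ] rz -0.0
```

To row units: 25.5 mm / 1000 = 0.0255, 24 mm / 1000 = 0.024.

```bash
python3 steer.py '[[[0,0,0,0,0,0.006,0],[0,0,0,0,0,0.012,0],[0,0,0,0,0,0.018,0],[0,0,0,0,0,0.022,0],[0,0,0,0,0,0.024,0],[0,0,0,0,0,0.0255,0],[0,0,0,0,0,0.0255,0]]]'; python3 -c "
from h import *;go(521.3,-80.6,77,158.7)"
```

```text
time: 15.38
tool_pos: [524.3, -81.5, 80.3]
tcp_rot: [180.0, 0.4, 158.7]
ft_force: [-5.3, -1.2, 25.1]
finger_gap: 19.6
grip_force: 41.9
t 15.38 pos [524.3 -81.5  80.3] yaw 158.7 tool d [ 3.1 -0.3  3.3] rz -0.0
```

Contact of 25 N about 3 mm above the floor, with a sideways lean. I'll relieve the pressure, re-centre and press again gently.

To row units: -5 mm / 1000 = -0.005, 2.5 mm / 1000 = 0.0025.

```bash
python3 steer.py '[[[0,0,0,0.0015,0,-0.005,0],[0,0,0,0.0025,0,-0.005,0],[0,0,0,0.0025,0,-0.005,0]]]'; python3 -c "
from h import *;go(521.3,-80.6,77,158.7)"; python3 steer.py '[[[0,0,0,0,0,0.002,0],[0,0,0,0,0,0.004,0],[0,0,0,0,0,0.005,0],[0,0,0,0,0,0.005,0]]]'; python3 -c "
from h import *;go(521.3,-80.6,77,158.7)"
```

```text
time: 15.75
tool_pos: [519.4, -79.6, 81.1]
tcp_rot: [180.0, 0.1, 158.7]
ft_force: [3.3, -0.8, 2.2]
finger_gap: 19.8
grip_force: 39.7
t 15.75 pos [519.4 -79.6  81.1] yaw 158.7 tool d [-2.1 -0.2  4.1] rz -0.0
time: 16.25
tool_pos: [521.8, -80.6, 80.2]
tcp_rot: [180.0, 0.4, 158.7]
ft_force: [-3.6, -1.1, 27.3]
finger_gap: 19.6
grip_force: 42.1
t 16.25 pos [521.8 -80.6  80.2] yaw 158.7 tool d [ 0.5 -0.2  3.2] rz -0.0
```

It stops at the same height for a different xy. The cap also sat about 3 px (3 mm) lower in the grip than red's did, so this is the socket floor. Releasing and verifying.

To row units: -90 mm / 1000 = -0.09, -40 mm / 1000 = -0.04.

```bash
python3 steer.py '[[[0,0,0,0,0,-0.004,0],[0,0,0,0,0,-0.004,0],[0,0,0,0,0,-0.004,45],[0,0,0,0,0,-0.004,45],[0,0,0,0,0,-0.004,45],[0,0,0,0,0,-0.04,45],[0,0,0,0,0,-0.09,45],[0,0,0,0,0,-0.09,45]]]'; python3 -c "
from h import *;go(521.3,-80.6,170,158.7)
d=imaging.snapshot('wrist');s=imaging.snapshot('side')
b=blob(d,'blue',(317,212),60,90,30);print(b,onz(d,*b[0],100).round(1))
for q,n in(('blue',(304,173)),('red',proj(s,(399.5,-351,74))),('green',(314,260))):print(q,blob(s,q,n,14,90,40))
for q,p in(('blue',(521.5,-80.5,100)),('blue+3',(521.5,-80.5,103)),('red',(399.5,-351.5,75)),('green',(412.5,-311.7,75))):print(q,np.round(proj(s,p),1))
cv2.imwrite('pics/w6.png',np.vstack([d['pixels'][100:320,200:480],s['pixels'][130:350,220:500]]).repeat(1,0))"
```

```text
time: 17.25
tool_pos: [521.8, -80.2, 171.0]
tcp_rot: [179.9, 0.5, 158.7]
ft_force: [-0.1, -0.2, 0.2]
finger_gap: 45.3
grip_force: 0.0
t 17.25 pos [521.8 -80.2 171. ] yaw 158.7 tool d [ 0.3 -0.5  1. ] rz -0.0
((np.float64(317.9264705882353), np.float64(204.63235294117646)), 68, (np.int64(305), np.int64(332), np.int64(192), np.int64(223))) [517.6 -80.1 100. ]
blue ((np.float64(303.57142857142856), np.float64(173.05357142857142)), 56, (np.int64(300), np.int64(307), np.int64(169), np.int64(177)))
red ((np.float64(318.11504424778764), np.float64(277.1061946902655)), 113, (np.int64(313), np.int64(323), np.int64(271), np.int64(283)))
green ((np.float64(313.45882352941175), np.float64(260.67058823529413)), 85, (np.int64(309), np.int64(318), np.int64(256), np.int64(266)))
blue [304.  172.6]
blue+3 [304.  171.7]
red [318.8 277.5]
green [314.1 260.8]
```

View pics/w6.png

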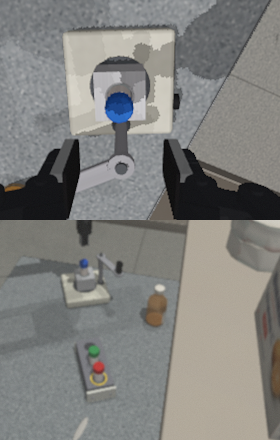

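Side view: blue's cap extents match the ones red had when seated in the socket (300–307, 169–177), and the red and green caps lie where seated caps should. I'll confirm blue with a light touch of the shut fingers on its cap, which should make contact at 105.

To row units: 57 mm / 1000 = 0.057, 40 mm / 1000 = 0.04.

```bash
python3 steer.py '[[[0,0,0,0,0,0,0],[0,0,0,0,0,0.01,0],[0,0,0,0,0,0.04,0],[0,0,0,0,0,0.057,0],[0,0,0,0,0,0.057,0],[0,0,0,0,0,0.057,0]]]'; python3 -c "
from h import *;go(521.3,-80.6,105,158.7)"; python3 steer.py '[[[0,0,0,0,0,0.003,0],[0,0,0,0,0,0.006,0],[0,0,0,0,0,0.009,0],[0,0,0,0,0,0.011,0],[0,0,0,0,0,0.011,0]]]'; python3 -c "
from h import *;go(521.3,-80.6,105,158.7)"
```

```text
time: 18.1
tool_pos: [518.7, -79.5, 108.7]
tcp_rot: [-180.0, -0.0, 158.7]
ft_force: [-0.4, 0.5, -0.6]
finger_gap: 0.1
grip_force: 0.0
t 18.1 pos [518.7 -79.5 108.7] yaw 158.7 tool d [-2.9 -0.1  3.7] rz -0.0
time: 18.73
tool_pos: [524.3, -80.7, 105.1]
tcp_rot: [179.9, 0.7, 158.7]
ft_force: [-2.4, 1.5, 34.2]
finger_gap: 0.2
grip_force: 16.8
t 18.73 pos [524.3 -80.7 105.1] yaw 158.7 tool d [ 2.8 -1.   0.1] rz -0.0
```

Contact is at z = 105.1, so blue is fully seated. Next is the knob: lift, rotate and measure it.

To row units: -65 mm / 1000 = -0.065, -20 mm / 1000 = -0.02, 65 degrees / 120 = 0.5417.

```bash
python3 steer.py '[[[0,0,0,0,0,-0.02,0],[0,0,0,0,0,-0.065,0],[0,0,0.0892,0,0,-0.065,50],[0,0,0.1783,0,0,-0.065,50],[0,0,0.2667,0,0,-0.065,50],[0,0,0.3583,0,0,-0.065,50],[0,0,0.45,0,0,-0.065,50],[0,0,0.5417,0,0,-0.065,50]]]'; python3 -c "
from h import *;go(540,-172,165,93.8)
t=imaging.snapshot('top');d=imaging.snapshot('wrist')
print(np.round(proj(d,(565,-172,145)),1),np.round(proj(d,(560.3,-95,118)),1))
cv2.imwrite('pics/w7.png',d['pixels'])"
```

```text
time: 19.73
tool_pos: [518.9, -79.5, 163.0]
tcp_rot: [180.0, 0.0, 94.1]
ft_force: [0.8, 0.4, -0.4]
finger_gap: 49.9
grip_force: 0.0
t 19.73 pos [518.9 -79.5 163. ] yaw 94.1 tool d [-93.8  14.5  -2. ] rz 0.3
[377.8 362.5] [376.8 246.2]
```

View pics/w7.png

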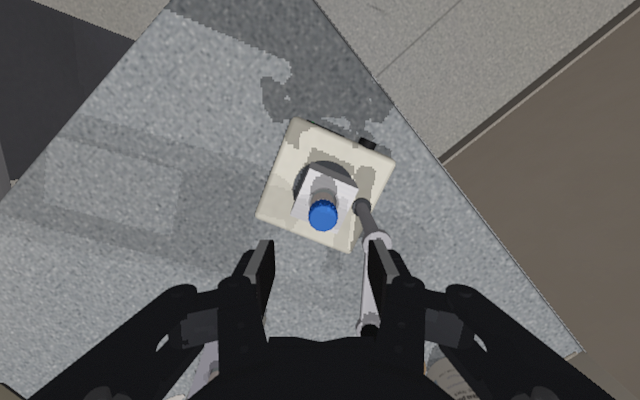

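The wrist view shows blue at (322,215), the post hub at (376,240) and the arm running down to the knob at about (369,330), which is half hidden. I'll cross-check the knob between the top and side views.

```bash
python3 -c "
from h import *
a=cv2.imread('pics/top0.png');b=cv2.imread('pics/side0.png')
t=imaging.snapshot('top');s=imaging.snapshot('side')
def dark(im,n,R):
    g=im.max(2);y,x=np.nonzero(g<55);k=np.hypot(x-n[0],y-n[1])<R;x,y=x[k],y[k];return (x.mean(),y.mean()),len(x),(x.min(),x.max(),y.min(),y.max())
p=dark(a,(290,161),10);q=dark(b,(339,177),9);print(p,q,cross(t,p[0],s,q[0]))
go(565,-172,165,93.8)"
```

```text
((np.float64(290.0989010989011), np.float64(161.36263736263737)), 91, (np.int64(286), np.int64(294), np.int64(156), np.int64(167))) ((np.float64(338.7), np.float64(177.05)), 40, (np.int64(337), np.int64(341), np.int64(172), np.int64(182))) (array([ 563.78820648, -170.96331824,  131.73682381]), np.float64(1.74766245867262))
t 19.93 pos [518.9 -79.5 163. ] yaw 94.7 tool d [-95.9  38.4  -2. ] rz 0.9
```

Units first: shifts go in shares of 1000 mm and turns go in shares of 120 degrees. So -95 mm / 1000 = -0.095, 37.5 mm / 1000 = 0.0375.

```bash
python3 steer.py '[[[0,0,0,-0.04,0.016,-0.002,50],[0,0,0,-0.08,0.032,-0.002,50],[0,0,0,-0.095,0.0375,-0.002,50],[0,0,0,-0.095,0.0375,-0.002,50],[0,0,0,-0.095,0.0375,-0.002,50]]]'; python3 -c "
from h import *;go(564,-171.3,121,93.8)"
```

```text
time: 20.55
tool_pos: [563.2, -170.3, 164.8]
tcp_rot: [-180.0, -0.0, 94.5]
ft_force: [0.3, -0.4, -0.6]
finger_gap: 50.2
grip_force: 0.0
t 20.55 pos [ 563.2 -170.3  164.8] yaw 94.5 tool d [-1.1  0.7 43.8] rz 0.7
```

To row units: 43 mm / 1000 = 0.043, 20 mm / 1000 = 0.02.

```bash
python3 steer.py '[[[0,0,0,-0.001,0.0007,0.02,50],[0,0,0,-0.001,0.0007,0.043,50],[0,0,0,-0.001,0.0007,0.043,50],[0,0,0,-0.001,0.0007,0.043,0],[0,0,0,-0.001,0.0007,0.043,0],[0,0,0,-0.001,0.0007,0.043,0],[0,0,0,-0.001,0.0007,0.043,0],[0,0,0,-0.001,0.0007,0.043,0]]]' 25; python3 -c "
from h import *;go(564,-171.3,121,93.8)
s=r.sense();P=np.array([560.3,-95.2]);v=s['tool_pos'][:2]-P;a=np.degrees(np.arctan2(v[1],v[0]));print(np.hypot(*v),a)
"
```

```text
time: 21.55
tool_pos: [565.1, -172.4, 123.1]
tcp_rot: [179.9, 0.0, 94.4]
ft_force: [-1.1, 1.2, 5.6]
finger_gap: 14.5
grip_force: 26.0
t 21.55 pos [ 565.1 -172.4  123.1] yaw 94.4 tool d [ 1.2 -1.   2.1] rz 0.6
77.36832644965772 -86.46352637923836
```

To row units: -48.9 mm / 1000 = -0.0489, -43.6 mm / 1000 = -0.0436, 40 degrees / 120 = 0.3333.

```bash
python3 steer.py '[[[0,0,0.0417,0.0003,-0.0066,0,0],[0,0,0.0833,0.0012,-0.0132,0,0],[0,0,0.125,0.0026,-0.0197,0,0],[0,0,0.1667,0.0046,-0.026,0,0],[0,0,0.2083,0.0071,-0.0321,0,0],[0,0,0.25,0.0102,-0.038,0,0],[0,0,0.2917,0.0137,-0.0436,0,0],[0,0,0.3333,0.0178,-0.0489,0,0]]]' 25
cat > k.py <<'E'
from h import *
s=r.sense();P=np.array([560.3,-95.2]);v=s['tool_pos'][:2]-P;a=np.degrees(np.arctan2(v[1],v[0]))%360;print('R',np.hypot(*v),'ang',a,'to close',a-159.3,'F',np.round(s['ft_force'],1),s['finger_gap'])
for th in (10,20,30,40,a-159.3):
    b=np.radians(a-th);print(round(th,1),end=' ');go(P[0]+76*np.cos(b),P[1]+76*np.sin(b),122)
E
python3 k.py
```

```text
time: 22.55
tool_pos: [515.1, -157.6, 123.1]
tcp_rot: [179.9, -0.1, 54.3]
ft_force: [1.5, 4.9, 4.9]
finger_gap: 14.8
grip_force: 26.1
R 77.0692496911102 ang 234.1242363278479 to close 74.8242363278479 F [1.5 4.9 4.9] 14.783347217108263
10 t 22.55 pos [ 515.1 -157.6  123.1] yaw 54.3 tool d [  2.3 -13.2   1.1] rz None
20 t 22.55 pos [ 515.1 -157.6  123.1] yaw 54.3 tool d [  5.7 -26.    1.1] rz None
30 t 22.55 pos [ 515.1 -157.6  123.1] yaw 54.3 tool d [ 11.4 -38.    1.1] rz None
40 t 22.55 pos [ 515.1 -157.6  123.1] yaw 54.3 tool d [ 19.  -48.8   1.1] rz None
74.8 t 22.55 pos [ 515.1 -157.6  123.1] yaw 54.3 tool d [ 57.4 -73.2   1.1] rz None
```

Following well. The next 40°:

To row units: -48.8 mm / 1000 = -0.0488, -43.6 mm / 1000 = -0.0436, 40 degrees / 120 = 0.3333.

```bash
python3 steer.py '[[[0,0,0.0417,0.0005,-0.0066,0,0],[0,0,0.0833,0.0016,-0.0132,0,0],[0,0,0.125,0.0031,-0.0197,0,0],[0,0,0.1667,0.0052,-0.026,0,0],[0,0,0.2083,0.0077,-0.0321,0,0],[0,0,0.25,0.0108,-0.038,0,0],[0,0,0.2917,0.0143,-0.0436,0,0],[0,0,0.3333,0.0184,-0.0488,0,0]]]' 25; python3 k.py
```

```text
time: 23.55
tool_pos: [486.1, -114.6, 123.1]
tcp_rot: [180.0, -0.1, 14.3]
ft_force: [0.9, 2.9, 5.4]
finger_gap: 14.6
grip_force: 26.1
R 76.7238635086673 ang 194.65024276137726 to close 35.350242761377245 F [0.9 2.9 5.4] 14.63550416242683
10 t 23.55 pos [ 486.1 -114.6  123.1] yaw 14.3 tool d [  1.8 -13.2   1.1] rz None
20 t 23.55 pos [ 486.1 -114.6  123.1] yaw 14.3 tool d [  5.1 -26.    1.1] rz None
30 t 23.55 pos [ 486.1 -114.6  123.1] yaw 14.3 tool d [ 10.7 -38.1   1.1] rz None
40 t 23.55 pos [ 486.1 -114.6  123.1] yaw 14.3 tool d [ 18.2 -49.    1.1] rz None
35.4 t 23.55 pos [ 486.1 -114.6  123.1] yaw 14.3 tool d [ 14.5 -44.1   1.1] rz None
```

To row units: -41.3 mm / 1000 = -0.0413, -38 mm / 1000 = -0.038, 33 degrees / 120 = 0.275.

```bash
python3 steer.py '[[[0,0,0.0417,0.0005,-0.0066,0,0],[0,0,0.0833,0.0016,-0.0132,0,0],[0,0,0.125,0.003,-0.0197,0,0],[0,0,0.1667,0.005,-0.026,0,0],[0,0,0.2083,0.0075,-0.0321,0,0],[0,0,0.25,0.0105,-0.038,0,0],[0,0,0.275,0.0126,-0.0413,0,0],[0,0,0.275,0.0126,-0.0413,0,0]]]' 25; python3 k.py; python3 steer.py '[[[0,0,0.0083,0.0008,-0.0013,0,0],[0,0,0.0167,0.0016,-0.0026,0,0],[0,0,0.025,0.0024,-0.0039,0,0],[0,0,0.0333,0.0032,-0.005,0,0],[0,0,0.0333,0.0032,-0.005,0,0]]]' ; python3 k.py | head -1
```

```text
time: 24.55
tool_pos: [487.7, -71.1, 123.1]
tcp_rot: [-179.9, -0.0, -18.6]
ft_force: [-2.3, 4.2, 7.7]
finger_gap: 15.2
grip_force: 26.3
R 76.51505903371668 ang 161.60665736365024 to close 2.306657363650231 F [-2.3  4.2  7.7] 15.201619926002964
10 t 24.55 pos [487.7 -71.1 123.1] yaw -18.6 tool d [  1.6 -13.2   1.1] rz None
20 t 24.55 pos [487.7 -71.1 123.1] yaw -18.6 tool d [  5.  -26.    1.1] rz None
30 t 24.55 pos [487.7 -71.1 123.1] yaw -18.6 tool d [ 10.6 -38.    1.1] rz None
40 t 24.55 pos [487.7 -71.1 123.1] yaw -18.6 tool d [ 18.1 -48.9   1.1] rz None
2.3 t 24.55 pos [487.7 -71.1 123.1] yaw -18.6 tool d [ 0.6 -3.1  1.1] rz None
time: 25.18
tool_pos: [489.1, -69.3, 122.8]
tcp_rot: [179.8, 0.3, -22.6]
ft_force: [-20.8, -3.5, 19.9]
finger_gap: 14.8
grip_force: 27.6
R 75.82122783105437 ang 159.99708496691605 to close 0.6970849669160373 F [-20.8  -3.5  19.9] 14.750276454898392
```

To row units: -3 mm / 1000 = -0.003, -2.4 mm / 1000 = -0.0024.

```bash
python3 steer.py '[[[0,0,0,-0.002,0,0,0],[0,0,0,-0.0024,-0.0015,0,0],[0,0,0,-0.0024,-0.003,0,0],[0,0,0,-0.0024,-0.003,0,0],[0,0,0,-0.0024,-0.003,0,0]]]'; python3 -c "
from h import *
s=r.sense();w=np.radians(s['tcp_rot'][2]);f=s['ft_force'];print('Fx_t',f[0]*np.cos(w)+f[1]*np.sin(w),'Fy_t',f[0]*np.sin(w)-f[1]*np.cos(w))";python3 k.py|head -1
```

```text
time: 25.8
tool_pos: [489.1, -68.9, 122.9]
tcp_rot: [179.5, 0.0, -22.7]
ft_force: [-14.0, -20.0, 11.2]
finger_gap: 14.8
grip_force: 27.3
Fx_t -5.206000621890228 Fy_t 23.82226949615327
R 75.88353348409835 ang 159.72341242351393 to close 0.4234124235139234 F [-14.  -20.   11.2] 14.84516958085931
```

It is on its stop, with a 24 N reaction and no motion. I'll ease off, release and lift.

To row units: -100 mm / 1000 = -0.1, -75 mm / 1000 = -0.075.

```bash
python3 steer.py '[[[0,0,0,0,0.001,0,0],[0,0,0,0,0.001,0,50],[0,0,0,0,0.001,0,50],[0,0,0,0,0.001,0,50],[0,0,0,0,0.001,0,50],[0,0,0,0,0.001,-0.025,50],[0,0,0,-0.04,0.001,-0.075,50],[0,0,0,-0.1,0.001,-0.075,50]]]'; python3 steer.py '[[[0,0,0,-0.06,0,0,50],[0,0,0,-0.06,0,0,50],[0,0,0,-0.06,0,0,50]]]'; python3 -c "
from h import *
d=imaging.snapshot('top');e=imaging.snapshot('side');a=d['pixels'][130:290,190:430];b=e['pixels'][130:320,260:420]
cv2.imwrite('pics/f.png',np.vstack([cv2.resize(a,(600,400)),cv2.resize(b,(600,712))[:200*3]])[:600] if 0 else np.hstack([cv2.resize(a,(480,320)),cv2.resize(b,(270,320))]))
th=np.radians(159.3);print('expect knob',proj(d,(560.3+76*np.cos(th),-95.2+76*np.sin(th),130)),'side',proj(e,(560.3+76*np.cos(th),-95.2+76*np.sin(th),130)))
"
```

```text
time: 26.8
tool_pos: [399.9, -27.2, 201.3]
tcp_rot: [-179.9, -0.4, -22.6]
ft_force: [-1.0, 0.2, 0.4]
finger_gap: 49.9
grip_force: 0.0
time: 27.18
tool_pos: [343.3, -3.9, 197.7]
tcp_rot: [-180.0, -0.1, -22.5]
ft_force: [-0.0, -1.6, -0.1]
finger_gap: 49.7
grip_force: 0.0
expect knob (np.float64(228.23036599094678), np.float64(207.5285103933154)) side (np.float64(289.62655485239094), np.float64(164.44991618098024))
```

View pics/f.png

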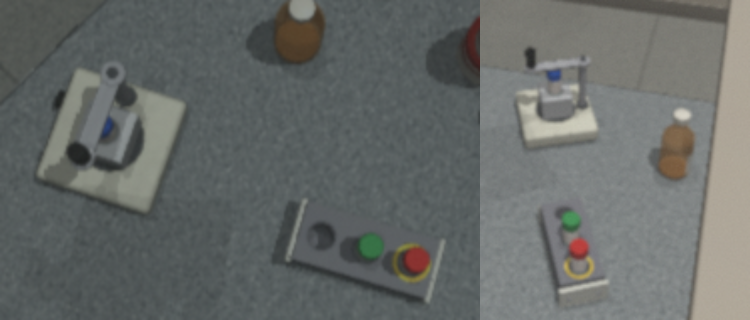

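Final views: the retaining arm lies over blue, with the knob at the expected place, and the bottle and green are undisturbed. One numeric check on the red height against green, and on the knob.

```bash
python3 -c "
from h import *
t=imaging.snapshot('top');s=imaging.snapshot('side')
for c,p in(('red',(399.5,-351.5,75)),('green',(412.5,-311.7,75))):
    a=blob(t,c,proj(t,p));b=blob(s,c,proj(s,p));print(c,a[1:],b[1:],cross(t,a[0],s,b[0]))
def dark(im,n,R):
    y,x=np.nonzero(im.max(2)<55);k=np.hypot(x-n[0],y-n[1])<R;return x[k].mean(),y[k].mean()
k,_=cross(t,dark(t['pixels'],(228,207),9),s,dark(s['pixels'],(289.5,164.5),8));print(k,_,np.degrees(np.arctan2(k[1]+95.2,k[0]-560.3)))
print(r.sense()['ft_force'])"
```

```text
red (126, (np.int64(392), np.int64(404), np.int64(254), np.int64(265))) (100, (np.int64(313), np.int64(323), np.int64(272), np.int64(283))) (array([ 399.80300048, -350.90845319,   75.83243362]), np.float64(2.0927621102250455))
green (108, (np.int64(369), np.int64(380), np.int64(247), np.int64(258))) (60, (np.int64(309), np.int64(318), np.int64(256), np.int64(264))) (array([ 412.24082345, -311.81212269,   78.15895136]), np.float64(1.6495035623395815))
[489.53349093 -69.77563187 133.60405654] 1.0947862463696925 160.2380989191538
[0.28310602 0.42972993 0.01902426]
```

```bash
python3 -c "
from bench import r, imaging
print(r.hand_in())"
```

```text
the job is handed in; nothing more can be done
None
```

I handed the job in at about 27 s of the 67 s allowed: the red vial is down in the ringed hole, the blue vial is fully seated in the mixer's socket (cap top touched at 105.1 mm), the retaining arm is closed on its stop, and the green vial and amber bottle are undisturbed. The judge's verdict was not shown.

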